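# Hang a pen cup on its keyhole stud

## Robot

A 7-joint arm with a two-finger parallel gripper is mounted at the origin on a cart in front of the work surface, level with it; the furniture and walls round the work are solid. World frame = base frame: x ahead of the robot, y to its left, z up, the work surface at z = 0. Lengths are in m, angles in rad, forces in N, time in s.
With the tool pointing down it reaches from about 0.35 to 0.775 m from the base axis. Payload 3.1 kg.
Tool frame: the origin (TCP) lies at the very end of the fingers, on their centre line; the grasp point (between the pads) lies 19 mm behind it; z points along the fingers, y is the line along which they close (so a half turn about z gives the same grasp; the last joint's range is limited). The gripper opens to 85 mm and grips with 20 to 120 N. Pads are 22 mm wide; open, the fingers measure 114 mm over their backs; the gripper's body (76 mm by 85 mm) begins 54 mm behind the grasp point. The pads swing forward as they close: fully open they stand 13 mm farther back than shut.
Start: joints at [-1.317, 0.311, 0.014, 1.512, -0.004, 1.319, -0.027], TCP at [0.16, 0.526, 0.231] pointing down, gripper open.
Joint ranges: [-2.7, 2.7], [-0.3, 1.91], [-1.27, 1.3], [0.12, 2.57], [-1.44, 4.58], [0.2, 2.03], [-3.05, 3.05]. Speed limits (rad/s): [2.79, 2.79, 3.14, 3.14, 3.14, 3.14, 3.14].

## Interface

Orientations are given as a rotation vector (axis times angle).
In Python, from workcell import get_obs, snapshot, job_done gives the robot as it stands.
- The arm moves only by the tool carry_out, never from a script. Its argument "plan" is a list that holds one entry, the list of rows, each a list of 6 numbers: the shift along the world's x, y, z in units of 25 mm (1.0 is 25 mm), then the turn, a rotation vector about the world's x, y, z in units of 6 degrees (1.0 is 6 degrees). A call has 1 to 8 rows; each row shifts and turns the commanded pose from where the row before left it; what a row does not reach is not made up. A row lasts 1/10 s, in which the tool goes at most 50 mm and 8.59 degrees, less where a joint would pass 70% of its speed; a pose out of reach is approached as far as the arm can. A call is refused whole if a number of a shift passes 1 or a number of a turn 1, either way. A call with a gripper value outside its range is refused whole. "gripper" is the finger opening in mm, from 0 to 85.4, set as the call begins (left out, the last holds). The fingers move at their own pace and stop on an object; the grip force is fixed at half the most. Time passes only in rows, so rows that do not move let the fingers close. It gives the time, the measured TCP pose, the force, the opening and the grip force at its end, in the units of the state.
- get_obs(): the state, without advancing time (a new reading comes with each control period).
- snapshot(name): name is "scene" or "top" or "wrist"; returns a dict with "frame" (400x640x3 uint8, red, green, blue), "fx", "fy", "cx", "cy" (pixels), "R" (3x3) and "t" (3): a world point X has camera coordinates R X + t. Camera axes: x right, y down, z forward; pixel columns grow to the right and rows downward; lengths in m; the calibration is good to about 2 mm. A picture is of the moment at which its call begins. There is no depth.
- job_done(): hands the job in; it is judged then, once.
The state is a dict: "time_s": time; "q": joint angles; "joint_vel": joint speeds; "joint_torque": joint torques, N m; "position": TCP position; "ee_rot": TCP orientation; "ft_force": force on the tool from outside, world axes, zero at the start; "torque": the same for the moment, N m; "finger_gap": finger opening in m; "gripper_force": force on a finger pad.
Only numpy, scipy, OpenCV 4.12 (cv2) and the standard library are available. Lean on these libraries where they do the work, as an engineer would, in place of code of your own. Each camera call takes 0.05 s, during which the arm holds its last target. There are 200 camera calls.

## Task

The empty blue pen cup belongs beside its twin on the little display board: slip the keyhole in its back wall over the headed stud, then, still holding it, slide it straight down until it is fully home and the brass spring catch pops out over its rim, and let go. The stud has been shifted along the board from its pencil mark, away from the twin, and the cup hides it as you work, so feel for it gently, never shoving the cup hard against the board; leave the other goods on the table where they are.

Things in the scene. Friction and masses are not known exactly. Their poses are not given: they have to be found in the camera images.
- cup: Loose blue open-topped pen cup to hang, empty, 0.1-0.2 kg: 46 mm deep (its x), 46 wide (y), 80 high; walls 2.5 mm, back wall 4 mm. Origin: centre of its underside; z up, +x towards the back wall. Grip it from above by its flat sides (+y, -y). Fully home, its underside hangs about 30 mm above the table. Its paint chips if it is pressed against the stand with over 25 N.
- cup_keyhole (a point): Centre of the keyhole's wide part on the rear face of the cup's back wall: 23 mm behind the cup's axis, 50 mm above its underside; axes as the cup's. The wide part is 17 mm across and high, corners cut; above it the hole narrows at 45 degrees to a 9 mm wide slot that ends 19 mm above this point. Fully home, this point is 15 mm below the stud's axis.
- stand: Fixed display board, light wood, 220 mm long, 125 high, with an aluminium channel holding grey carriages, on a 6 mm thick steel foot (x = -19 to +41 mm). Origin: on the table below the middle of the board's front face; z up, y along the board, +x into it: the face is x = 0, the free side -x.
- twin_cup (a point): Underside centre of the twin cup that already hangs on the board, fixed, at stand y = -62 mm; same size as the loose cup, with four pocket pens standing in it, tops 128 mm above the table.
- stud_mark (a point): Point on the board's face above a pencil tick: stand y = +32, z = 95 mm, axes as the stand's. The stud once stood here; its carriage is now clamped 4 to 32 mm farther along the board's +y (how far is not measured), at this same height. Steel stud along -x: neck 7 mm thick, 5.5 long, then a head 14 mm across, 3 thick, rim bevelled; 8.5 mm in all.
- catch (a joint): Spring catch above the free stud: a brass ball 10 mm thick, 20.5 mm straight above the stud's axis, standing 3 mm out of the board's face. Value in m: 0 = fully out, about 0.003 = pressed level with the face by the cup's back wall (3 to 4 N). It springs out again over the cup's rim when the cup is fully home.
- tape_roll: Roll of paper tape lying flat, 51 mm across, 18 mm high; bystander. Origin: centre of its underside.
- ink_pad: Black closed ink pad, 69 x 76 x 20 mm; bystander. Origin: centre of its underside.
- yellow_carton: Small yellow carton, 72 x 92 x 24 mm; bystander. Origin: centre of its underside.
There are look-alikes about, which are no part of the job. What is meant by the cup is not green, and is the larger of those in its own colour.

How it is judged:
On the way, in this order (a step that is already met when the one before it is completed fails the run):
1. the cup is lifted off the table in the gripper (height (world z) of cup above 0.03 m and contact force between the fingers and cup above 1 N), for 0.2 s.
2. the keyhole's wide part is over the stud: back wall within 3.5 mm of the board, at the stud's height, cup still held (x of cup_keyhole in the frame of stand above -0.0035 m and y of cup_keyhole in the frame of stand between 0.034 and 0.066 m and z of cup_keyhole in the frame of stand between 0.089 and 0.101 m and contact force between the fingers and cup above 1 N), for 0.1 s.
3. the cup is slid down fully home while still held, and the catch has sprung out over its rim (x of cup_keyhole in the frame of stand above -0.0035 m and z of cup_keyhole in the frame of stand below 0.0825 m and value of joint catch below 0.001 m and contact force between the fingers and cup above 1 N), for 0.2 s.
At the end, for the whole second after the job is handed in: The cup hangs released and at rest on the stud: back wall within 3.5 mm of the board, keyhole point 77 to 82.5 mm above the table and 2 to 34 mm along the board's +y from the mark, upright within 0.12 rad, and the catch sprung out over its rim (under 1 mm pressed in) (x of cup_keyhole in the frame of stand above -0.0035 m and y of cup_keyhole in the frame of stand between 0.034 and 0.066 m and z of cup_keyhole in the frame of stand between 0.077 and 0.0825 m and angle between cup's own z axis and vertical below 0.12 rad and value of joint catch below 0.001 m and linear speed of cup below 0.02 m/s); the robot touches nothing.
It fails at once if the cup is pressed against the stand with more than 30 N (contact force between cup and stand above 30 N).
It fails at once if tape roll, ink pad or yellow carton moved by more than 20 mm (distance of any of tape_roll, ink_pad, yellow_carton from where it was at the start of the episode above 0.02 m).
It also fails if it takes over 54 s, if anything falls off the work surface, if the arm or the gripper's body presses on something with over 40 N, if the wrist force passes 120 N, or if a joint passes its speed limit or range.

## Working session

There is one attempt and no reset: what is moved stays moved. The work goes in short steps, Python scripts to look and compute and a tool call to move; the robot and the scene stay as the last step left them, time stands still between calls to the robot, and variables do not carry over. Pictures are saved under pics/ and viewed, at most 10 in all, crops included, and the job is handed in when it is done.

Besides the shell and the picture viewer there is one more tool, called after "Request:" by a JSON object that holds its "fn" and its "kwargs", one argument or row to a line. carry_out: Moves the arm, as the interface text tells. Its arguments: {"type":"object","properties":{"plan":{"type":"array"},"gripper":{"type":"number"}},"required":["plan"]}

```bash
mkdir -p pics; cat > h.py <<'E'
import numpy as np,cv2,pickle
from workcell import get_obs,snapshot,job_done
def snap(n,f):
    s=snapshot(n); cv2.imwrite(f'pics/{f}.png',cv2.cvtColor(np.asarray(s['frame']),cv2.COLOR_RGB2BGR)); pickle.dump(s,open(f'pics/{f}.pkl','wb')); return s
def load(f): return pickle.load(open(f'pics/{f}.pkl','rb'))
def ray(s,u,v):
    R=np.array(s['R']);t=np.array(s['t']);o=-R.T@t
    d=R.T@np.array([(u-s['cx'])/s['fx'],(v-s['cy'])/s['fy'],1]);return o,d/np.linalg.norm(d)
def onz(s,u,v,z):
    o,d=ray(s,u,v);return o+d*(z-o[2])/d[2]
def tri(*a):
    A=np.zeros((3,3));b=np.zeros(3);rs=[ray(*x) for x in a]
    for o,d in rs: P=np.eye(3)-np.outer(d,d);A+=P;b+=P@o
    X=np.linalg.solve(A,b);return X,[np.linalg.norm((np.eye(3)-np.outer(d,d))@(X-o)) for o,d in rs]
def proj(s,X):
    c=np.array(s['R'])@X+np.array(s['t']);return s['fx']*c[0]/c[2]+s['cx'],s['fy']*c[1]/c[2]+s['cy']
E
python3 - <<'E'
from h import *
for n in('scene','top'):
    s=snap(n,n+'0');print(n,-np.array(s['R']).T@s['t'],s['fx'],np.array(s['R'])[2])
a=cv2.imread('pics/scene0.png');b=cv2.imread('pics/top0.png')
o=get_obs();print(o)
E
```

```text
scene [-0.07582931 -0.3433524   0.88871487] 480.14021618511276 [ 0.61969095  0.31638387 -0.71825092]
top [ 0.4626933  -0.01318885  0.9214957 ] 388.5632058982801 [ 0.16766131  0.01346137 -0.98575275]
{'time_s': 0.1, 'q': array([-1.3167238 ,  0.31165422,  0.0139949 ,  1.51293929, -0.00438655,
        1.31920241, -0.02717233]), 'joint_vel': array([ 0.00178036, -0.00177114, -0.00380125, -0.00157257, -0.00274397,
       -0.0010771 , -0.0014876 ]), 'joint_torque': array([ 6.53510469e-04, -3.80853260e+01,  1.46576171e-01, -2.31241179e+01,
        1.23767523e-02,  8.13391060e-03, -3.01423825e-05]), 'position': array([0.16010995, 0.52547472, 0.23030784]), 'ee_rot': array([-0.4627106 , -3.10710964,  0.00339573]), 'ft_force': array([-0.24626523, -0.72095404,  0.19253658]), 'torque': array([ 0.0364976 , -0.0125408 ,  0.03058435]), 'gripper_force': 0.0, 'finger_gap': 0.08544411890922705}
```

View pics/scene0.png

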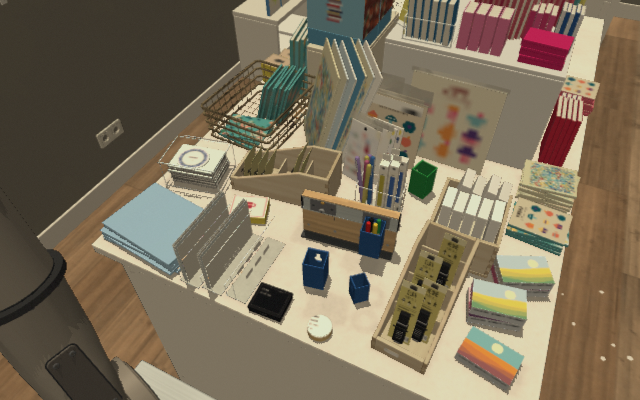

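View pics/top0.png

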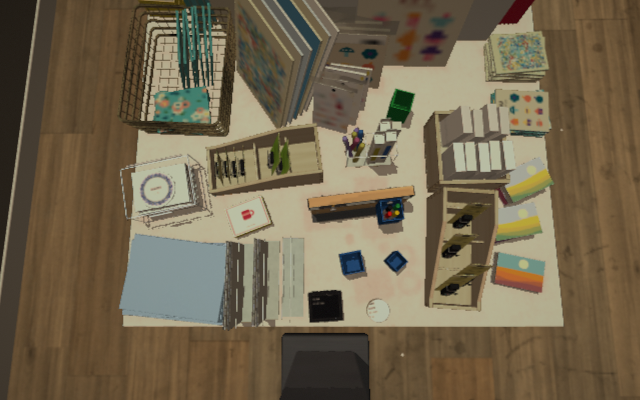

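```bash
python3 - <<'E'
from h import *
a=cv2.imread('pics/scene0.png')[180:310,280:410];b=cv2.imread('pics/top0.png')[175:285,300:425]
a=cv2.resize(a,(400,400),interpolation=cv2.INTER_CUBIC);b=cv2.resize(b,(400,352),interpolation=cv2.INTER_CUBIC)
c=np.zeros((400,800,3),np.uint8);c[:,:400]=a;c[:352,400:]=b
cv2.imwrite('pics/crop0.png',c)
E
```

```text
(no output)
```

View pics/crop0.png

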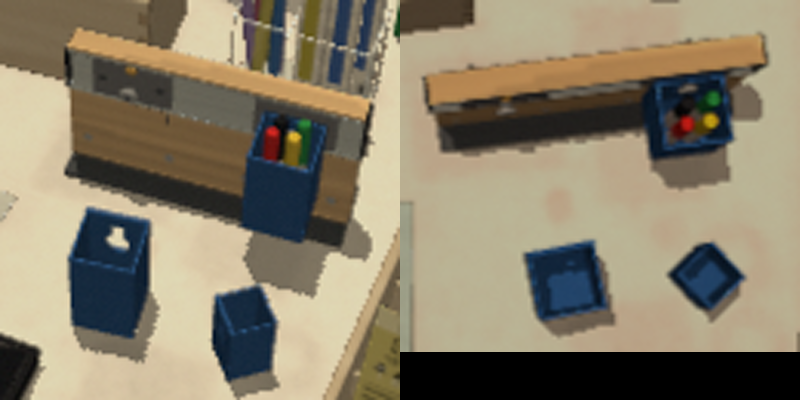

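```bash
python3 - <<'E'
from h import *
S=load('scene0');T=load('top0')
sc=lambda u,v:(S,280+u*.325,180+v*.325)
tp=lambda u,v:(T,300+(u-400)*.3125,175+v*.3125)
P={}
for n,a,b in [('cupBL',(87,210),(525,254)),('cupBR',(150,220),(595,241)),('cupFR',(138,268),(606,305)),('cupFL',(70,257),(537,320)),
 ('boardL',(68,48),(427,107)),('boardR',(368,103),(763,67)),('twBL',(258,113),(643,87)),('twBR',(326,122),(730,75)),('twFR',(316,166),(735,145)),('twFL',(247,152),(656,158))]:
    X,r=tri(sc(*a),tp(*b));P[n]=X;print(n,X.round(4),np.round(r,4))
c=np.mean([P[k] for k in('cupBL','cupBR','cupFR','cupFL')],0);print('cup',c)
d=P['boardR']-P['boardL'];print(np.linalg.norm(d),'stand yaw',np.degrees(np.arctan2(d[0],-d[1])))
d=P['cupBR']-P['cupBL'];e=P['cupFR']-P['cupFL'];print('cup yaw',np.degrees(np.arctan2(d[0],-d[1])),np.degrees(np.arctan2(e[0],-e[1])))
E
```

```text
cupBL [ 0.4801 -0.0394  0.0806] [0.0013 0.0013]
cupBR [ 0.4879 -0.0849  0.0861] [0.0002 0.0002]
cupFR [ 0.4471 -0.0932  0.0862] [0.0022 0.0022]
cupFL [ 0.4373 -0.0475  0.0834] [0.0021 0.0021]
boardL [0.5736 0.0236 0.1264] [0.0022 0.0022]
boardR [ 0.5968 -0.1912  0.1464] [0.0044 0.0044]
twBL [ 0.5891 -0.1185  0.1093] [0.0027 0.0027]
twBR [ 0.5929 -0.1704  0.1225] [0.0008 0.0008]
twFR [ 0.5493 -0.1753  0.1236] [0.0032 0.0032]
twFL [ 0.5423 -0.1265  0.1201] [0.005 0.005]
cup [ 0.46309771 -0.06625322  0.08405213]
0.21695992998442626 stand yaw 6.151848282607525
cup yaw 9.753305013373403 12.157771951952524
```

Request:
{"fn": "carry_out", "kwargs": {
  "plan": [
    [[0.6,0,1,0,0,0.2],[0.6,0,1,0,0,0.2],[0.6,-1,1,0,0,0.2],[0.6,-1,0.6,0,0,0.2],[0.6,-1,0,0,0,0.2],[0.6,-1,0,0,0,0.2],[0.6,-1,0,0,0,0.2],[0.6,-1,0,0,0,0.2]]
  ]
}}

```text
time_s: 0.9
position: [0.2806, 0.3748, 0.3208]
ee_rot: [-0.2, -3.135, 0.001]
ft_force: [0.5, 0.4, -0.4]
finger_gap: 0.0855
gripper_force: 0.0
```

Request:
{"fn": "carry_out", "kwargs": {
  "plan": [
    [[0.6,-1,0,0,0,0.2],[0.6,-1,0,0,0,0.2],[0.6,-1,0,0,0,0.2],[0.6,-1,0,0,0,0.2],[0.6,-1,0,0,0,0.2],[0.6,-1,0,0,0,0.2],[0.5,-1,0,0,0,0.2],[0.5,-1,0,0,0,0.2]]
  ]
}}

```text
time_s: 1.7
position: [0.3954, 0.1749, 0.3209]
ee_rot: [0.063, -3.14, 0.0]
ft_force: [0.2, 0.5, 0.1]
finger_gap: 0.0855
gripper_force: 0.0
```

Request:
{"fn": "carry_out", "kwargs": {
  "plan": [
    [[0.5,-1,0,0,0,0.2],[0.4,-1,0,0,0,0.2],[0.4,-1,0,0,0,0.2],[0.4,-1,0,0,0,0.2],[0,-1,0,0,0,0.2],[0,-1,0,0,0,0.2],[0,-1,0,0,0,0.2],[0,-0.5,0,0,0,0]]
  ]
}}

```text
time_s: 2.5
position: [0.4373, -0.014, 0.3211]
ee_rot: [0.286, -3.128, 0.001]
ft_force: [-0.2, 0.2, -0.2]
finger_gap: 0.0853
gripper_force: 0.0
```

```bash
python3 - <<'E'
from h import *
s=snap('wrist','w1');o=get_obs();print(o['time_s'],o['position'],o['ee_rot'],o['ft_force'],-np.array(s['R']).T@s['t'],s['R'][2])
E
```

```text
2.55 [ 0.43738752 -0.01546145  0.3212205 ] [ 2.81612334e-01 -3.12856907e+00  2.49704162e-03] [-0.25844581 -1.59409219  0.10605359] [ 0.35975077 -0.02843861  0.46329619] [ 0.2976333   0.05574259 -0.95305151]
```

View pics/w1.png

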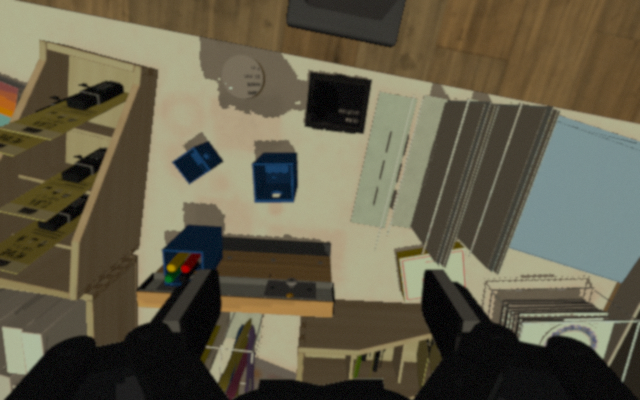

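```bash
python3 - <<'E'
from h import *
a=cv2.imread('pics/w1.png')
A=cv2.resize(a[145:210,240:310],None,fx=4,fy=4,interpolation=cv2.INTER_CUBIC)
B=cv2.resize(a[220:325,135:335],None,fx=4,fy=4,interpolation=cv2.INTER_CUBIC);B[:,:]=B
c=np.zeros((420+0,800,3),np.uint8);c[:420]=B
sc=cv2.resize(cv2.imread('pics/scene0.png')[190:240,295:345],None,fx=3.6,fy=3.6,interpolation=cv2.INTER_CUBIC)
d=np.zeros((180,800,3),np.uint8)
A=A[:180];cc=np.zeros((600,800,3),np.uint8);cc[:420]=B
A=cv2.resize(a[145:205,240:310],None,fx=3,fy=3,interpolation=cv2.INTER_CUBIC);cc[420:,:210]=A;cc[420:,210:390]=sc
cv2.imwrite('pics/crop1.png',cc)
E
```

```text
(no output)
```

View pics/crop1.png

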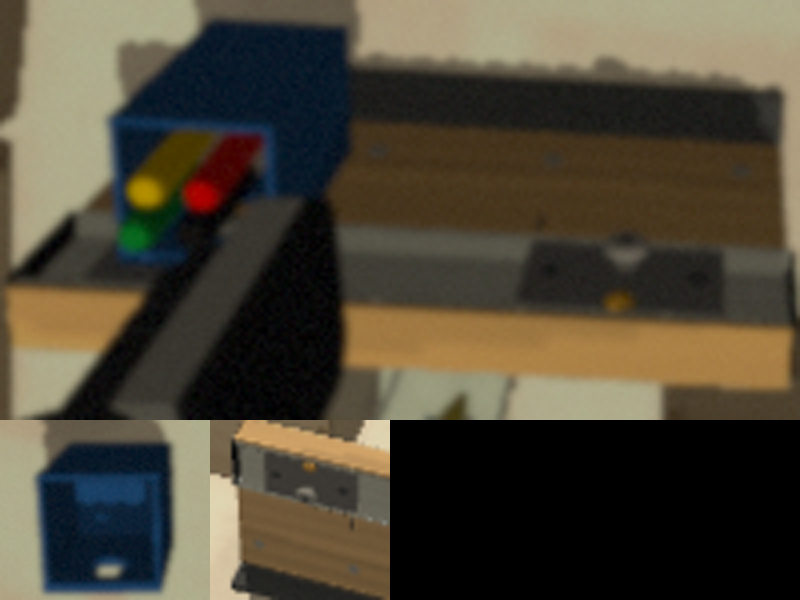

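```bash
cat > fit.py <<'E'
from h import *
from scipy.optimize import least_squares
S=load('scene0');T=load('top0');W=load('w1')
sc=lambda u,v:(S,280+u*.325,180+v*.325)
sd=lambda u,v:(S,295+(u-210)/3.6,190+(v-420)/3.6)
tp=lambda u,v:(T,300+(u-400)*.3125,175+v*.3125)
wb=lambda u,v:(W,135+u/4,220+v/4)
wc=lambda u,v:(W,240+u/3,145+(v-420)/3)
h=.023
def tf(p,X): c,s=np.cos(p[2]),np.sin(p[2]);return np.array([p[0]+c*X[0]-s*X[1],p[1]+s*X[0]+c*X[1],X[2]])
cup=[((h,h,.08),sc(87,210)),((h,-h,.08),sc(150,220)),((-h,-h,.08),sc(138,268)),((-h,h,.08),sc(70,257)),
((h,h,.08),tp(525,254)),((h,-h,.08),tp(595,241)),((-h,-h,.08),tp(606,305)),((-h,h,.08),tp(537,320)),
((-h,-h,.08),wc(40,477)),((-h,h,.08),wc(162,473)),((h,-h,.08),wc(46,590)),((h,h,.08),wc(163,590))]
L=.11
st=[((0,L,.125),sc(68,48)),((0,-L,.125),sc(368,103)),((0,L,.125),tp(427,107)),((0,-L,.125),tp(763,67)),((0,L,.125),wb(793,325)),((0,-L,.125),wb(10,285)),
((-.003,'d',.1155),sd(309,466)),((-.0085,'d',.095),sd(306,493)),((-.003,'d',.1155),wb(618,300)),((-.0085,'d',.095),wb(627,250)),
((0,.032,'t'),sd(352,523)),((0,.032,'t'),wb(541,222)),
((0,-.085,.11),sc(326,122)),((-.046,-.085,.11),sc(316,166)),((-.046,-.039,.11),sc(247,152)),
((-.046,-.085,.11),tp(735,145)),((-.046,-.039,.11),tp(656,158)),((-.046,-.085,.11),wb(113,118)),((-.046,-.039,.11),wb(273,126)),((-.019,L,.006),wb(782,92))]
def res(p,obs):
    r=[]
    for X,(s,u,v) in obs:
        X=[p[3] if q=='d' else p[4] if q=='t' else q for q in X]
        a,b=proj(s,tf(p,X));r+=[a-u,b-v]
    return np.array(r)
for obs,p0 in((cup,[.463,-.066,.18]),(st,[.585,-.084,.107,.05,.085])):
    f=least_squares(res,p0,args=(obs,),loss='soft_l1');cov=np.linalg.inv(f.jac.T@f.jac)
    print(f.x.round(4),np.degrees(f.x[2]),np.sqrt(np.diag(cov)).round(4));print(res(f.x,obs).reshape(-1,2).round(1).tolist())
E
python3 fit.py
```

```text
[ 0.4629 -0.0639  0.1939] 11.111855909368511 [0.0006 0.0007 0.0208]
[[-1.4, -0.5], [-1.0, 0.6], [-2.6, 2.3], [-2.0, 1.2], [-0.7, -0.8], [-1.5, -0.9], [-0.4, 0.5], [-0.1, 0.1], [-1.8, -0.7], [-1.2, 0.2], [-0.9, 1.1], [-0.1, 0.6]]
[ 0.5886 -0.0832  0.1159  0.06    0.0727] 6.641408407348098 [0.0008 0.0006 0.0088 0.001  0.0028]
[[-1.5, -0.5], [-1.9, 6.0], [-0.2, -1.5], [0.1, -1.5], [0.0, 2.0], [-1.9, 0.6], [-1.1, 1.6], [-1.1, 2.1], [0.1, -1.3], [-0.6, -2.2], [-0.9, 0.7], [-0.1, 0.5], [-0.5, 1.6], [-2.6, 2.9], [-1.3, 1.9], [-1.1, -1.8], [1.8, -3.2], [-2.1, 0.1], [-0.5, 0.6], [0.9, 1.3]]
```

Request:
{"fn": "carry_out", "kwargs": {
  "plan": [
    [[0.34,-0.65,-1,0,0,0.1],[0.34,-0.65,-1,0,0,0],[0.34,-0.64,-1,0,0,0],[0,0,-1,0,0,0],[0,0,-1,0,0,0],[0,0,-1,0,0,0],[0,0,-0.5,0,0,0],[0,0,0,0,0,0]]
  ]
}}

```text
time_s: 3.35
position: [0.4619, -0.0586, 0.157]
ee_rot: [0.309, -3.122, -0.001]
ft_force: [-1.1, 0.3, 0.6]
finger_gap: 0.0853
gripper_force: 0.0
```

```bash
python3 - <<'E'
from h import *
s=snap('wrist','w2');o=get_obs();print(o['time_s'],o['position'],o['ee_rot'],o['ft_force'])
E
```

```text
3.4 [ 0.46309849 -0.05904226  0.15847758] [ 3.09292218e-01 -3.12500879e+00 -5.62758527e-04] [ 0.23962133 -0.85312476  0.83008076]
```

View pics/w2.png

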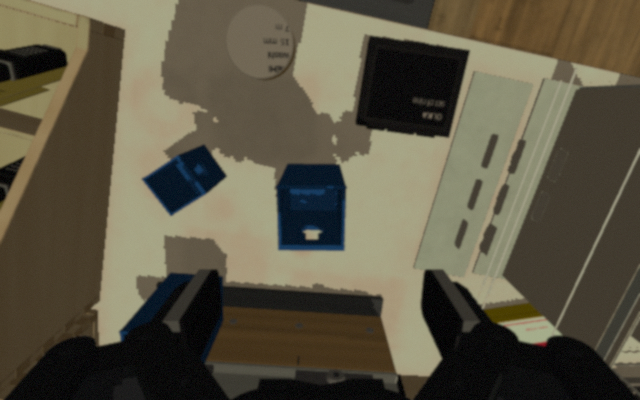

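Request:
{"fn": "carry_out", "kwargs": {
  "plan": [
    [[0,-0.24,-0.6,0,0,0],[0,0,-0.9,0,0,0],[0,0,-0.9,0,0,0],[0,0,-0.9,0,0,0],[0,0,-0.9,0,0,0],[0,0,-0.58,0,0,0],[0,0,0,0,0,0]]
  ]
}}

```text
time_s: 4.1
position: [0.4631, -0.0653, 0.0388]
ee_rot: [0.309, -3.125, -0.001]
ft_force: [-0.2, -0.2, 0.4]
finger_gap: 0.0853
gripper_force: 0.0
```

Request:
{"fn": "carry_out", "kwargs": {
  "plan": [
    [[0,0,0,0,0,0],[0,0,0,0,0,0],[0,0,0,0,0,0],[0,0,0,0,0,0],[0,0,0,0,0,0],[0,0,0,0,0,0]]
  ],
  "gripper": 30
}}

```text
time_s: 4.7
position: [0.4648, -0.0658, 0.0407]
ee_rot: [-0.308, 3.123, 0.0]
ft_force: [-0.2, 0.8, 6.2]
finger_gap: 0.0459
gripper_force: 61.9
```

Request:
{"fn": "carry_out", "kwargs": {
  "plan": [
    [[0,0,0.4,0,0,0],[0,0,0.7,0,0,0],[0,0,0.7,0,0,0],[0,0,0,0,0,-0.2],[0,0,0,0,0,-0.2],[0,0,0,0,0,-0.2],[0,0,0,0,0,-0.17],[0,0,0,0,0,0]]
  ]
}}

```text
time_s: 5.5
position: [0.4627, -0.0658, 0.0836]
ee_rot: [0.181, -3.135, 0.0]
ft_force: [0.5, -1.3, -1.5]
finger_gap: 0.0457
gripper_force: 61.5
```

Request:
{"fn": "carry_out", "kwargs": {
  "plan": [
    [[0.3,0.2,0,0,0,0],[0.4,0.2,0,0,0,0],[0.4,0.2,0,0,0,0],[0.4,0.2,0,0,0,0],[0.4,0.2,0,0,0,0],[0.4,0.2,0,0,0,0],[0.3,0.24,0,0,0,0],[0,0,0,0,0,0]]
  ]
}}

```text
time_s: 6.3
position: [0.5297, -0.0283, 0.0842]
ee_rot: [-0.185, 3.135, 0.001]
ft_force: [-0.4, -0.4, -2.6]
finger_gap: 0.0455
gripper_force: 61.5
```

```bash
python3 - <<'E'
from h import *
snap('wrist','w3');snap('scene','s3');snap('top','t3');o=get_obs();print(o['time_s'],o['position'],o['ee_rot'],o['ft_force'],o['torque'],o['gripper_force'])
a=cv2.imread('pics/s3.png')[180:280,295:395];b=cv2.imread('pics/t3.png')[175:275,300:400];w=cv2.imread('pics/w3.png')[200:400,210:440]
r=lambda x,k:cv2.resize(x,k,interpolation=cv2.INTER_CUBIC)
c=np.zeros((600,800,3),np.uint8);c[:400,:400]=r(a,(400,400));c[:400,400:]=r(b,(400,400));c[400:,:230]=w
cv2.imwrite('pics/crop3.png',c)
E
```

```text
6.45 [ 0.52773381 -0.03021345  0.08414995] [ 1.81173594e-01 -3.13539708e+00  3.05855371e-04] [-0.28301203  0.21330155 -1.92005852] [0.02803457 0.09220254 0.00852704] 61.51941418647766
```

View pics/crop3.png

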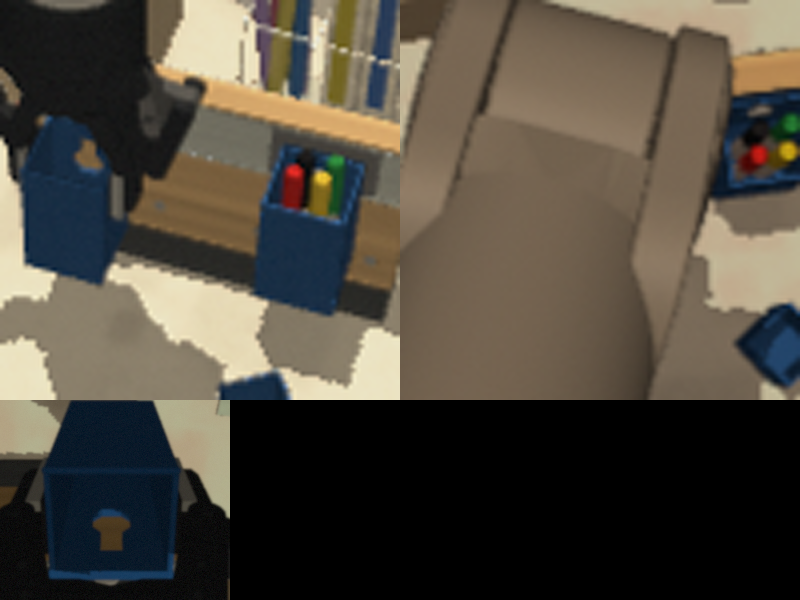

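Request:
{"fn": "carry_out", "kwargs": {
  "plan": [
    [[0.16,0.02,0.2,0,0,0],[0.16,0.02,0.16,0,0,0],[0.16,0.02,0,0,0,0],[0.16,0.02,0,0,0,0],[0,0,0,0,0,0],[0,0,0,0,0,0]]
  ]
}}

```text
time_s: 7.05
position: [0.5442, -0.0279, 0.0931]
ee_rot: [0.182, -3.136, 0.0]
ft_force: [1.2, -0.5, -2.2]
finger_gap: 0.0452
gripper_force: 61.5
```

```bash
python3 - <<'E'
from h import *
snap('wrist','w4')
P=[];F=[]
for i in range(4):
    snapshot('wrist');o=get_obs();P.append(o['position']);F.append(o['ft_force'])
print(o['time_s'],np.mean(P,0),np.std(P,0),np.mean(F,0),np.std(F,0),o['ee_rot'])
w=cv2.imread('pics/w4.png')[240:400,240:400]
cv2.imwrite('pics/crop4.png',cv2.resize(w,(600,600),interpolation=cv2.INTER_CUBIC))
E
```

```text
7.3 [ 0.54399562 -0.02790832  0.09313694] [5.79477502e-05 9.20446758e-06 5.01352978e-05] [ 0.11729515 -0.43988508 -1.90340828] [0.35556313 0.21932021 0.36563533] [ 1.81580244e-01 -3.13598811e+00 -1.51837462e-04]
```

View pics/crop4.png

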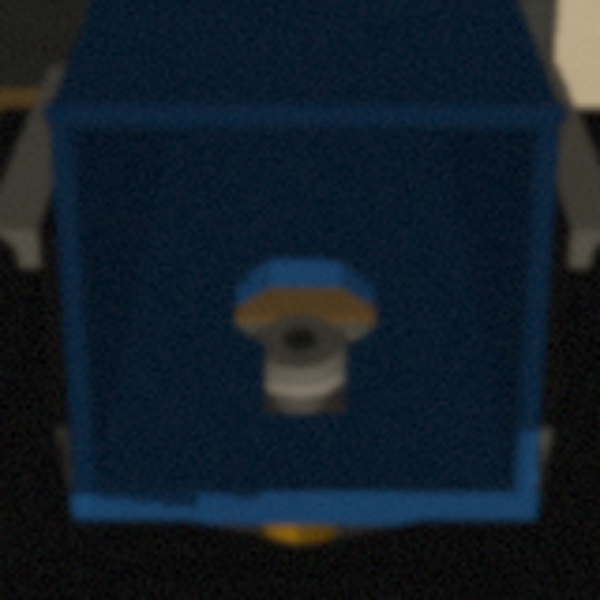

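```bash
python3 - <<'E'
from h import *
s=load('w4');yaw=np.radians(6.64);n=np.array([np.cos(yaw),np.sin(yaw),0]);O=np.array([.5886,-.0832,0]);tcp=np.array([.5440,-.0279,.0931])
def hit(u,v,X):
    o,d=ray(s,240+u/3.75,240+v/3.75);k=(X-(o-O)@n)/(d@n);p=o+k*d;q=p-O;return np.array([q@n,-q[0]*n[1]+q[1]*n[0],p[2]]).round(4)
o,_=ray(s,0,0);print('cam-tcp',(o-tcp)@n,o-tcp,'tcp y',(tcp-O)@[-n[1],n[0],0])
for back in(-.015,-.017):
    print(back,'hole bottom',hit(305,288,back),'slot top',hit(305,410,back),'rim back',[hit(u,521,back) for u in(75,540)],'inner wall hole bottom',hit(305,258,back-.004))
print('head centre',hit(300,338,-.0085),'ball',hit(300,533,-.003))
E
```

```text
cam-tcp -0.0787580299657859 [-0.07819835 -0.00937653  0.14217839] tcp y 0.06008618919302427
-0.015 hole bottom [-0.015   0.0603  0.0921] slot top [-0.015   0.0603  0.1146] rim back [array([-0.015 ,  0.0372,  0.1305]), array([-0.015 ,  0.0838,  0.1306])] inner wall hole bottom [-0.019   0.0603  0.0914]
-0.017 hole bottom [-0.017   0.0603  0.0949] slot top [-0.017   0.0603  0.117 ] rim back [array([-0.017 ,  0.0376,  0.1326]), array([-0.017 ,  0.0833,  0.1326])] inner wall hole bottom [-0.021   0.0603  0.0944]
head centre [-0.0085  0.0597  0.0936] ball [-0.003   0.0597  0.1199]
```

Request:
{"fn": "carry_out", "kwargs": {
  "plan": [
    [[0,-0.025,-0.15,0,0,0],[0,0,-0.15,0,0,0],[0.1,0.012,0,0,0,0],[0.1,0.012,0,0,0,0],[0.1,0.012,0,0,0,0],[0.1,0.012,0,0,0,0],[0,0,0,0,0,0]]
  ]
}}

```text
time_s: 8.0
position: [0.5549, -0.0272, 0.0859]
ee_rot: [-0.182, 3.136, -0.0]
ft_force: [-0.5, -0.1, -1.3]
finger_gap: 0.0453
gripper_force: 61.5
```

Request:
{"fn": "carry_out", "kwargs": {
  "plan": [
    [[0.06,0.007,0,0,0,0],[0.06,0.007,0,0,0,0],[0,0,0,0,0,0],[0,0,0,0,0,0]]
  ]
}}

```text
time_s: 8.4
position: [0.5568, -0.027, 0.0857]
ee_rot: [0.182, -3.135, -0.0]
ft_force: [-1.0, -0.5, -1.5]
finger_gap: 0.0454
gripper_force: 61.6
```

Request:
{"fn": "carry_out", "kwargs": {
  "plan": [
    [[0.06,0.007,0,0,0,0],[0.04,0.005,0,0,0,0],[0,0,0,0,0,0],[0,0,0,0,0,0]]
  ]
}}

```text
time_s: 8.8
position: [0.5592, -0.0267, 0.0856]
ee_rot: [0.181, -3.135, -0.0]
ft_force: [-4.1, 0.3, -0.5]
finger_gap: 0.045
gripper_force: 61.6
```

```bash
python3 - <<'E'
from h import *
snap('wrist','w5');P=[];F=[]
for i in range(4):
    snapshot('wrist');o=get_obs();P.append(o['position']);F.append(o['ft_force'])
print(o['time_s'],np.mean(P,0),np.mean(F,0))
w=cv2.imread('pics/w5.png')[240:400,240:400]
cv2.imwrite('pics/crop5.png',cv2.resize(w,(600,600),interpolation=cv2.INTER_CUBIC))
E
```

```text
9.05 [ 0.55936608 -0.02669263  0.08561791] [-3.9605528  -0.61126796 -0.80760336]
```

View pics/crop5.png

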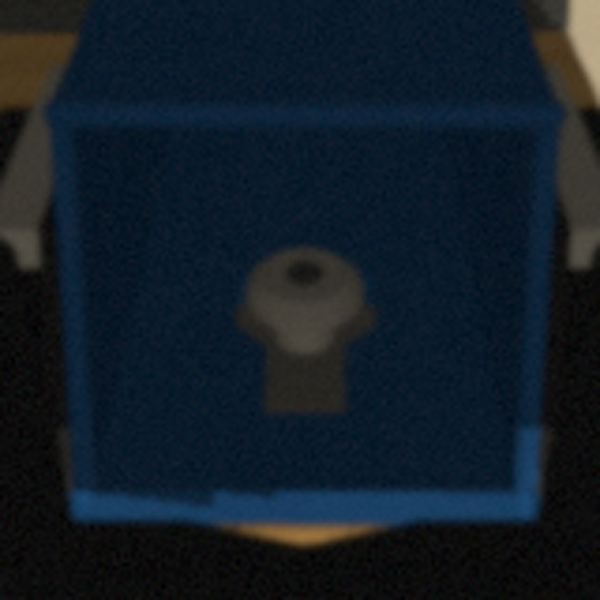

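Wrist view: the stud head (305,272 in the crop) pokes through the keyhole's wide part, centred. The force of 4 N matches the catch. I'll press slightly further until it seats on the board.

Request:
{"fn": "carry_out", "kwargs": {
  "plan": [
    [[0.04,0.005,0,0,0,0],[0.04,0.005,0,0,0,0],[0,0,0,0,0,0],[0,0,0,0,0,0]]
  ]
}}

```text
time_s: 9.45
position: [0.5593, -0.0267, 0.0854]
ee_rot: [0.181, -3.131, -0.001]
ft_force: [-8.2, -0.3, 1.8]
finger_gap: 0.0457
gripper_force: 62.0
```

Request:
{"fn": "carry_out", "kwargs": {
  "plan": [
    [[0,0,-0.08,0,0,0],[0,0,-0.08,0,0,0],[0,0,-0.08,0,0,0],[0,0,-0.08,0,0,0],[0,0,0,0,0,0]]
  ]
}}

```text
time_s: 9.95
position: [0.5594, -0.0268, 0.0769]
ee_rot: [0.181, -3.131, -0.0]
ft_force: [-6.8, -0.6, -1.6]
finger_gap: 0.0455
gripper_force: 61.7
```

Request:
{"fn": "carry_out", "kwargs": {
  "plan": [
    [[0,0,-0.06,0,0,0],[0,0,-0.06,0,0,0],[0,0,-0.06,0,0,0],[0,0,0,0,0,0]]
  ]
}}

```text
time_s: 10.35
position: [0.5594, -0.0266, 0.0724]
ee_rot: [0.182, -3.131, -0.001]
ft_force: [-6.3, -0.4, -0.7]
finger_gap: 0.0458
gripper_force: 61.9
```

Request:
{"fn": "carry_out", "kwargs": {
  "plan": [
    [[0,0,-0.04,0,0,0],[0,0,-0.04,0,0,0],[0,0,0,0,0,0],[0,0,0,0,0,0]]
  ]
}}

```text
time_s: 10.75
position: [0.5595, -0.0266, 0.0708]
ee_rot: [0.182, -3.131, -0.001]
ft_force: [-7.8, -0.4, 1.0]
finger_gap: 0.0453
gripper_force: 61.8
```

Request:
{"fn": "carry_out", "kwargs": {
  "plan": [
    [[0,0,-0.04,0,0,0],[0,0,-0.04,0,0,0],[0,0,0,0,0,0],[0,0,0,0,0,0]]
  ]
}}

```text
time_s: 11.15
position: [0.5595, -0.0266, 0.0698]
ee_rot: [0.182, -3.132, -0.002]
ft_force: [-10.2, -0.1, 6.3]
finger_gap: 0.045
gripper_force: 62.7
```

```bash
python3 - <<'E'
from h import *
snap('wrist','w6');o=get_obs();print(o['position'],o['ft_force'])
w=cv2.imread('pics/w6.png')[280:400,240:400]
a=np.clip(cv2.resize(w,(800,600),interpolation=cv2.INTER_CUBIC)*1.8,0,255).astype(np.uint8)
cv2.imwrite('pics/crop6.png',a)
E
```

```text
[ 0.55949968 -0.02661027  0.06984375] [-10.09232603  -0.36859991   6.78741828]
```

View pics/crop6.png

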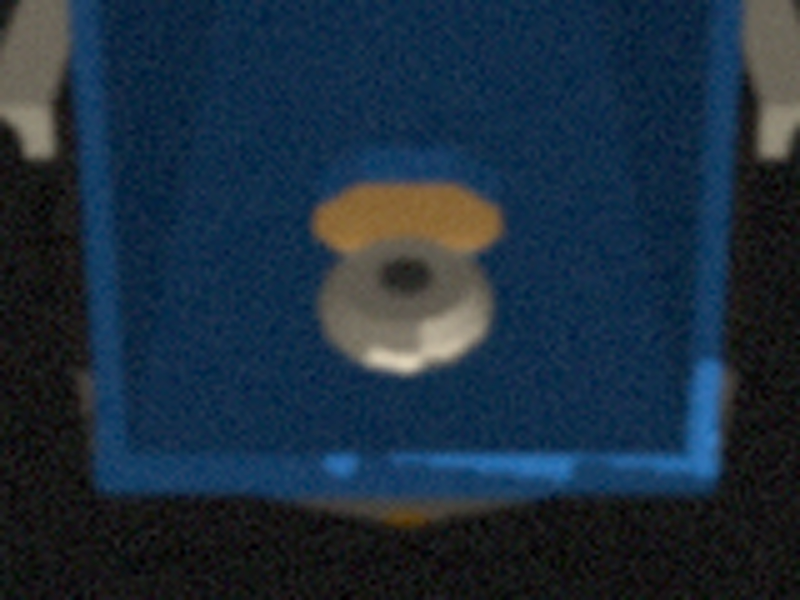

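```bash
python3 - <<'E'
from h import *
s=load('w6');yaw=np.radians(6.64);O=np.array([.5886,-.0832,0])
def P(x,y,z):
    c,k=np.cos(yaw),np.sin(yaw);u,v=proj(s,np.array([O[0]+c*x-k*y,O[1]+k*x+c*y,z]));return round((u-240)*5),round((v-280)*5)
e=.0002
print('rim rear',P(0,.0597,.1095),P(0,.0597,.1105),'stud head c',P(-.0085,.0597,.095))
for out in(.003,.0015,0):
    c=.005-out;pts=[P(c+.005*np.cos(a),.0597,.1155+.005*np.sin(a)) for a in np.linspace(0,6.28,60) if c+.005*np.cos(a)<1e-4]
    print(out,'ball rows',min(p[1] for p in pts),max(p[1] for p in pts))
im=cv2.imread('pics/w6.png');print(im[376:390,321].tolist())
E
```

```text
rim rear (407, 513) (407, 523) stud head c (407, 286)
0.003 ball rows 522 631
0.0015 ball rows 539 622
0 ball rows 571 589
[[57, 36, 15], [56, 34, 13], [52, 35, 18], [48, 35, 28], [40, 38, 35], [29, 36, 39], [21, 38, 46], [16, 36, 52], [0, 26, 41], [11, 22, 29], [7, 13, 12], [10, 7, 10], [9, 11, 10], [6, 9, 7]]
```

Request:
{"fn": "carry_out", "kwargs": {
  "plan": [
    [[-0.06,-0.007,0.03,0,0,0],[-0.04,-0.005,0.03,0,0,0],[0,0,0,0,0,0],[0,0,0,0,0,0]]
  ]
}}

```text
time_s: 11.6
position: [0.5595, -0.0266, 0.0708]
ee_rot: [-0.182, 3.136, -0.0]
ft_force: [-3.2, -0.0, -1.1]
finger_gap: 0.0453
gripper_force: 61.5
```

Request:
{"fn": "carry_out", "kwargs": {
  "plan": [
    [[0,0,0,0,0,0],[0,0,0,0,0,0],[0,0,0,0,0,0],[0,0,0,0,0,0],[0,0,0,0,0,0]]
  ],
  "gripper": 80
}}

```text
time_s: 12.1
position: [0.5597, -0.0267, 0.071]
ee_rot: [-0.182, 3.135, -0.0]
ft_force: [0.6, -0.2, -0.8]
finger_gap: 0.0803
gripper_force: 0.0
```

Request:
{"fn": "carry_out", "kwargs": {
  "plan": [
    [[0,0,0.3,0,0,0],[0,0,0.6,0,0,0],[0,0,1,0,0,0],[0,0,1,0,0,0],[0,0,1,0,0,0],[0,0,1,0,0,0],[-1,0,0.5,0,0,0],[-1,0,0,0,0,0]]
  ]
}}

```text
time_s: 12.9
position: [0.5109, -0.0274, 0.2087]
ee_rot: [-0.181, 3.13, -0.001]
ft_force: [-0.6, -0.3, -0.5]
finger_gap: 0.0801
gripper_force: 0.0
```

Request:
{"fn": "carry_out", "kwargs": {
  "plan": [
    [[-1,0,0,0,0,0],[-1,0,0,0,0,0],[0,0,0,0,0,0],[0,0,0,0,0,0]]
  ]
}}

```text
time_s: 13.3
position: [0.4597, -0.0266, 0.2066]
ee_rot: [-0.182, 3.134, 0.001]
ft_force: [-0.1, 0.3, 0.2]
finger_gap: 0.0797
gripper_force: 0.0
```

```bash
python3 - <<'E'
from h import *
s=snap('wrist','w7');o=get_obs();print(o['time_s'],o['position'],o['ft_force'],o['finger_gap'])
# expected cup rim corners and ball in wrist pic; compare with blue mask and brass mask
yaw=np.radians(6.64);O=np.array([.5886,-.0832,0])
def P(x,y,z):
    c,k=np.cos(yaw),np.sin(yaw);return np.round(proj(s,np.array([O[0]+c*x-k*y,O[1]+k*x+c*y,z])),1)
print('home rim',[P(x,.0597+d,.11) for x in(-.046,0) for d in(-.023,.023)],'ball',P(-.003,.0597,.1155))
im=cv2.imread('pics/w7.png').astype(int);b,g,r=im[...,0],im[...,1],im[...,2]
m=((b>r+12)&(b>g+6)).astype(np.uint8);n,l,st,ce=cv2.connectedComponentsWithStats(m)
print([ (x.tolist(),c.round().tolist()) for x,c in zip(st[1:],ce[1:]) if x[4]>200])
u,v=P(-.003,.0597,.1155).astype(int)
br=((r>b+40)&(r>g+15));ys,xs=np.nonzero(br[max(v-15,0):v+15,u-15:u+15]);print('brass',len(xs),(xs.min()+u-15,xs.max()+u-15,ys.min()+v-15,ys.max()+v-15) if len(xs) else '')
E
```

```text
13.35 [ 0.4602096  -0.02660412  0.20650109] [-0.3058139   0.23240144 -0.13075531] 0.07978920787279756
home rim [array([277., 300.]), array([335.2, 299.9]), array([279.1, 348.1]), array([334.4, 348.1])] ball [306.5 349.7]
[([134, 145, 71, 59, 2218], [169.0, 173.0]), ([124, 256, 87, 69, 2418], [166.0, 282.0]), ([277, 256, 59, 91, 4590], [307.0, 301.0])]
brass 209 (np.int64(291), np.int64(320), np.int64(349), np.int64(363))
```

```bash
python3 - <<'E'
from h import *
im=cv2.imread('pics/w7.png')
for c in(297,306,307,317): print(c,im[341:362,c,::-1].tolist())
E
```

```text
297 [[7, 26, 45], [12, 37, 60], [16, 43, 71], [9, 39, 62], [13, 32, 50], [20, 30, 41], [30, 32, 34], [33, 31, 29], [35, 34, 30], [33, 33, 30], [34, 32, 26], [36, 34, 31], [36, 34, 30], [44, 43, 38], [54, 50, 42], [60, 58, 50], [65, 59, 49], [65, 55, 38], [80, 60, 33], [108, 82, 42], [133, 100, 54]]
306 [[12, 27, 45], [5, 29, 48], [13, 32, 52], [13, 30, 51], [17, 29, 48], [27, 32, 39], [43, 37, 30], [54, 40, 19], [68, 46, 15], [78, 53, 7], [90, 63, 10], [95, 64, 8], [100, 70, 10], [104, 75, 21], [98, 72, 28], [80, 64, 40], [67, 58, 44], [66, 54, 37], [79, 60, 31], [110, 82, 45], [132, 98, 53]]
307 [[8, 26, 44], [15, 34, 54], [9, 33, 53], [7, 30, 50], [15, 28, 47], [25, 32, 38], [42, 35, 26], [53, 37, 14], [65, 46, 8], [79, 55, 10], [90, 65, 14], [96, 68, 13], [91, 63, 4], [91, 66, 17], [86, 63, 25], [75, 63, 43], [64, 55, 41], [65, 53, 36], [80, 61, 33], [110, 83, 44], [132, 99, 53]]
317 [[7, 27, 46], [14, 40, 65], [19, 50, 78], [19, 46, 74], [19, 38, 60], [28, 37, 48], [33, 33, 37], [35, 36, 31], [36, 32, 31], [33, 32, 30], [36, 34, 30], [36, 36, 33], [34, 31, 29], [43, 41, 37], [53, 49, 44], [57, 53, 45], [61, 54, 43], [63, 51, 34], [82, 64, 35], [114, 87, 47], [138, 103, 56]]
```

The brass ball is fully visible directly behind the rim (rows 347–355), the cup matches its home outline, and the gripper is clear.

```bash
python3 -c "
from h import *
print(job_done())"
```

```text
the job is handed in; nothing more can be done
None
```

I hung the blue cup on the shifted stud and slid it fully home. The brass catch showed over its rim, I let go with the gripper clear, and I handed the job in at about 13 s; the hand-in gave no verdict.

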